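# Mix a sample on the touch mixer

## Task

Take the slim capped sample bottle, keep it upright, and press its base down on the middle of the mixer's sprung rubber pad until the pad is fully down; hold it down like that for two seconds. Then stand the bottle upright in the steel tray, setting it down rather than dropping it, and leave the other containers where they stand.

Things in the scene. Friction and masses are not known exactly. Their poses are not given: they have to be found in the camera images.
- bottle: The sample bottle: slim white plastic cylinder 44 mm in diameter, straight-sided from the base to 78 mm up, then a shoulder and a black cap of 31 mm diameter; 105 mm tall overall, about 140 g. It stands on the bench at the start. Origin at the centre of its underside, z up along it.
- mixer: The touch mixer: charcoal box 130 mm (its x) by 120 mm (its y), housing top 77 mm high, fixed to the bench, with a small knob on its front (-x) face and a round black rubber pad standing on top in the middle. Origin at the centre of its underside.
- pad_top (a point): Centre of the upper face of the mixer's pad: a flat black rubber disc 72 mm in diameter and 10 mm thick, its upper face 107 mm above the bench when up. The point moves down with the pad.
- mixer_pad (a joint): Travel of the sprung pad, straight down, in m: 0 when up, 0.012 when fully down. The spring starts to give at about 4 N and takes about 10 N to be fully down, where it meets a hard stop; it springs back when let go.
- tray: Shallow open steel tray, 170 mm square outside, walls 4 mm thick and 16 mm high, fixed to the bench. Origin at the centre of its underside.
- tray_in (a point): Centre of the tray's inner floor, 4 mm above the bench; the floor is 162 mm square.
- jar: Bystander: squat white jar with a wide black lid, 68 mm in diameter, 64 mm tall. Origin at the centre of its underside.
- flask: Bystander: conical glass flask with a rubber stopper, base 72 mm in diameter, 124 mm tall. Origin at the centre of its underside.
- beaker: Bystander: open glass beaker, 66 mm in diameter, 85 mm tall. Origin at the centre of its underside.
Things that resemble listed ones, but are neither listed nor needed, are in the scene too. What is meant by the tray is not blue, and is the larger of those in its own colour. Leave any green look-alike of the bottle alone.

How it is judged:
On the way:
1. the held bottle, upright on the middle of the pad, keeps the pad fully down (value of joint mixer_pad above 0.01 m and horizontal distance between bottle and pad_top below 0.02 m and z of bottle in the frame of pad_top below 0.005 m and angle between bottle's own z axis and vertical below 0.2 rad and contact force between bottle and mixer above 3 N and contact force between the fingers and bottle above 3 N and contact force between the fingers and mixer below 1 N), for 1.5 s.
At the end, for the whole second after the job is handed in: The bottle stands upright (within 0.1 rad), at rest, flat on the tray's floor with its whole base inside the walls, and the mixer's pad is up again (within 3 mm) (x of bottle in the frame of tray_in between -0.062 and 0.062 m and y of bottle in the frame of tray_in between -0.062 and 0.062 m and z of bottle in the frame of tray_in below 0.005 m and angle between bottle's own z axis and vertical below 0.1 rad and linear speed of bottle below 0.02 m/s and value of joint mixer_pad below 0.003 m); the robot touches nothing.
It fails at once if the bottle is tipped over (more than 0.6 rad) (angle between bottle's own z axis and vertical above 0.6 rad).
It fails at once if the bottle is dropped (falling free with its base more than 45 mm above the bench) (height (world z) of bottle above 0.045 m and contact force between bottle and anything else below 0.05 N).
It fails at once if another container is shifted by more than 30 mm or tipped (distance of any of jar, flask, beaker from where it was at the start of the episode above 0.03 m or angle between any of jar, flask, beaker's own z axis and vertical above 0.4 rad).
It also fails if it takes over 56 s, if anything falls off the work surface, if the arm or the gripper's body presses on something with over 40 N, if the wrist force passes 120 N, or if a joint passes its speed limit or range.

## Robot

A 6-joint arm with a two-finger parallel gripper is mounted at the origin on the work surface. World frame = base frame: x ahead of the robot, y to its left, z up, the work surface at z = 0. Lengths are in m, angles in rad, forces in N, time in s.
With the tool pointing down it reaches from about 0.2 to 0.875 m from the base axis. Payload 3.4 kg.
Tool frame: the origin (TCP) lies between the finger pads; the fingertips stand 25 mm ahead of it and the grasp point (between the pads) lies 6 mm ahead of it (r.nose_length is the z of the fingertips in the tool frame, in m); z points along the fingers, x is the direction in which the jaws open and shut, and the axes are right-handed (so a half turn about z gives the same grasp; the last joint's range is limited). The gripper opens to 94 mm and grips with 3 to 60 N. Pads are 16 mm wide; open, the fingers measure 119 mm over their backs; the gripper's body (75 mm by 177 mm) begins 78 mm behind the grasp point.
Start: joints at [1.061, 0.276, 1.505, -0, 1.361, -0.121], TCP at [0.218, 0.532, 0.23] pointing down, gripper open.
Joint ranges: [-2.89, 2.89], [-0.75, 2.08], [0.22, 2.7], [-1.18, 4.32], [0.11, 2.71], [-2.7, 2.7]. Speed limits (rad/s): [2.57, 2.57, 3.14, 3.14, 3.14, 3.14].

## Interface

Orientations are given as a unit quaternion [w, x, y, z].
In Python, from plant import r, gripper_to, inverse_kinematics, vision, models, telemetry gives the robot as it stands. Calls block until the motion is done:
- r.move_to(position, orientation): joint-space move of the TCP to a pose.
- r.move_l(position, rot=None, vel=0.15, guard=None): straight line of the TCP; rot=None keeps the orientation; vel is the mean speed in m/s. With guard (N) it stops when the force on the tool has changed by that much, and returns True; else False.
- r.movej(angles): joint-space move.
- gripper_to(opening, f_grip=None): finger opening in m; f_grip is the grip in N (None keeps the last); returns when the fingers have stopped.
- r.hold(seconds).
- inverse_kinematics(position, orientation): joint angles nearest the present ones, or None.
- vision.snapshot(name): name is "scene" or "top" or "wrist"; returns the picture (384x512x3 uint8, red, green, blue); there is no depth.
- vision.get_calibration(name): a dict with "fx", "fy", "cx", "cy" (pixels), "position" and "orientation" of the camera in the world. Camera axes: x right, y down, z forward; pixel columns grow to the right and rows downward; lengths in m; the calibration is good to about 2 mm. A picture is of the moment at which its call begins: read the wrist's pose just before it. get_calibration takes no time and is no camera call; for the wrist camera it gives the pose at the moment of the call.
A pose or a line that the arm cannot do raises r.PlanningError and nothing moves.
- r.sign_off(): hands the job in, once; it reports no verdict.
Trained networks look in the newest picture that a camera, given by its name, has taken for a name from the list of things; names that differ only in an ending like _2 or _b are one class to them, and where a whole thing is asked for, a point or a joint stands for the part that bears it (a point fixed in the world has none). Each returns a list of dicts, best first, with "score" (0 to 1); they miss things now and then, are a little off and sometimes report something else, mostly with a low value. They report only what shows in the picture. A call takes as long as a camera call. They do not tell look-alikes from the thing itself.
- models.boxes_of(thing, camera): "at" ([x, y, z] in m, in world coordinates, good to about 4 mm: the middle of the surface that is visible of it).
- models.regions_of(thing, camera): "pixels" (384x512 bool, what is visible of it).
- models.mark_of(thing, camera): "at" ([x, y, z] in m, in world coordinates, good to about 4 mm: a listed point, or the origin of a listed thing).
Readings, each from a call of its own:
- telemetry.current_t(): time.
- telemetry.current_joints(): joint angles.
- telemetry.current_dq(): joint speeds.
- telemetry.current_joint_efforts(): joint torques, N m.
- telemetry.current_ee_pos(): TCP position.
- telemetry.current_tool_rot(): TCP orientation.
- telemetry.current_wrist_force(): force on the tool from outside, world axes, zero at the start.
- telemetry.current_torque(): the same for the moment, N m.
- telemetry.current_opening(): finger opening in m.
Only numpy, scipy, OpenCV 4.12 (cv2) and the standard library are available. Lean on these libraries where they do the work, as an engineer would, in place of code of your own. Each camera call takes 0.05 s, during which the arm holds its last target.

## Working session

There is one attempt and no reset: what is moved stays moved. The work goes in short steps, each a Python script; the robot and the scene stay as the last script left them, time stands still between calls to the robot, and variables do not carry over. Pictures are saved under pics/ and viewed, and the job is handed in when it is done.

```bash
ls; mkdir -p pics
cat > h.py <<'E'
import numpy as np, cv2
from plant import r, gripper_to, inverse_kinematics, vision, models, telemetry
def save(n,img): cv2.imwrite('pics/'+n+'.png', cv2.cvtColor(img,cv2.COLOR_RGB2BGR))
E
python3 - <<'E'
from h import *
np.set_printoptions(precision=3,suppress=True)
for c in ['top','scene']:
    save(c+'0',vision.snapshot(c)); print(c,vision.get_calibration(c))
    for t in ['bottle','pad_top','mixer','tray_in','tray','jar','flask','beaker']:
        print(t,[(round(d['score'],2),np.round(d['at'],3)) for d in models.mark_of(t,c)])
print(telemetry.current_t(),telemetry.current_tool_rot(),telemetry.current_opening())
E
```

```text
pics
top {'fx': 493.7502931274979, 'fy': 493.7502931274979, 'cx': 262.02591997442624, 'cy': 189.30266892452312, 'position': array([0.184, 0.078, 1.589]), 'orientation': array([ 0.057, -0.699,  0.71 , -0.059])}
bottle [(0.45, array([ 0.384,  0.324, -0.   ]))]
pad_top [(0.76, array([ 0.506, -0.341,  0.106]))]
mixer [(0.59, array([ 0.507, -0.339, -0.003])), (0.33, array([ 0.577, -0.005,  0.005]))]
tray_in [(0.84, array([ 0.581, -0.008,  0.001])), (0.64, array([0.34 , 0.495, 0.003]))]
tray [(0.97, array([0.336, 0.498, 0.001])), (0.85, array([ 0.582, -0.004, -0.002])), (0.72, array([0.258, 0.248, 0.001]))]
jar []
flask [(0.74, array([0.451, 0.189, 0.002]))]
beaker [(0.65, array([ 0.363, -0.09 ,  0.002]))]
scene {'fx': 460.4763178264678, 'fy': 460.4763178264678, 'cx': 252.40637447236182, 'cy': 194.51211049019258, 'position': array([1.163, 0.738, 1.096]), 'orientation': array([-0.156,  0.374,  0.849, -0.339])}
bottle [(0.71, array([ 0.484,  0.357, -0.   ])), (0.65, array([0.385, 0.322, 0.   ]))]
pad_top [(0.78, array([ 0.504, -0.338,  0.104])), (0.46, array([ 0.582, -0.006, -0.002]))]
mixer [(0.81, array([ 0.505, -0.334, -0.002]))]
tray_in [(0.94, array([0.334, 0.499, 0.006])), (0.86, array([ 0.577, -0.002,  0.002])), (0.78, array([0.258, 0.249, 0.002]))]
tray [(0.83, array([0.339, 0.497, 0.003])), (0.71, array([ 0.586, -0.005, -0.004])), (0.68, array([ 0.255,  0.251, -0.001]))]
jar [(0.75, array([0.602, 0.23 , 0.002]))]
flask [(0.72, array([ 0.45 ,  0.191, -0.002]))]
beaker [(0.75, array([ 0.356, -0.093,  0.   ]))]
0.9 [-0.     0.83   0.557  0.   ] 0.09388047903246383
```

View pics/top0.png

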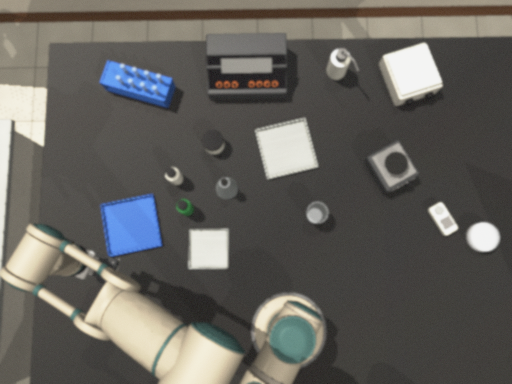

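View pics/scene0.png

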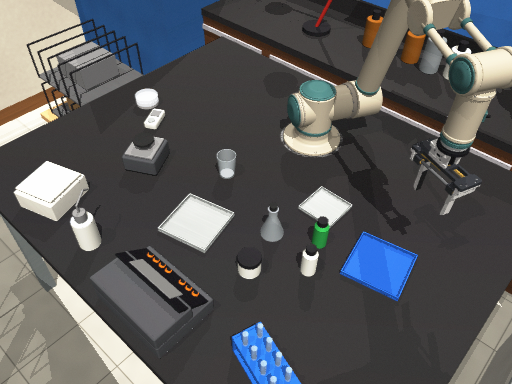

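The scene view shows the white bottle at pixel (309,262), at about (0.484, 0.357). The green look-alike is at (320,234), at (0.384, 0.322). The top view shows the larger white tray at (287,148), at about (0.581, -0.005), and the mixer at (392,166). I'll refine the bottle's position with the wrist camera from above.

```bash
cat >> h.py <<'E'
np.set_printoptions(precision=4,suppress=True)
def q(deg):
    a=np.radians(deg)/2; return np.array([0,np.cos(a),np.sin(a),0])
def proj(P,c):
    from scipy.spatial.transform import Rotation as R
    k=vision.get_calibration(c); o=k['orientation']; M=R.from_quat([o[1],o[2],o[3],o[0]]).as_matrix()
    p=M.T@(np.asarray(P)-k['position']); return np.array([k['fx']*p[0]/p[2]+k['cx'],k['fy']*p[1]/p[2]+k['cy']])
E
python3 - <<'E'
from h import *
r.move_to([0.484,0.357,0.26],q(95))
print(telemetry.current_joints(),telemetry.current_ee_pos())
for c in ['wrist','scene','top']:
    print(c,proj([.484,.357,0],c),proj([.484,.357,.105],c))
    save(c+'1',vision.snapshot(c))
    for t in ['bottle']:
        print(t,[(round(d['score'],2),np.round(d['at'],4)) for d in models.mark_of(t,c)])
        print(t,[(round(d['score'],2),np.round(d['at'],4)) for d in models.boxes_of(t,c)])
print(telemetry.current_t())
E
```

```text
[ 0.5207  0.3017  1.395   0.0008  1.4452 -1.1376] [0.4833 0.3575 0.2599]
wrist [253.9257 171.497 ] [253.8866 185.6282]
bottle [(0.89, array([0.3899, 0.3198, 0.0008])), (0.8, array([ 0.486 ,  0.357 , -0.0014]))]
bottle [(0.62, array([0.4794, 0.3574, 0.0926])), (0.58, array([0.3936, 0.3227, 0.1049]))]
scene [308.9739 269.014 ] [312.8503 246.5936]
bottle [(0.98, array([0.3848, 0.3198, 0.0006])), (0.85, array([0.489 , 0.3538, 0.002 ]))]
bottle [(0.66, array([0.3994, 0.3294, 0.0715])), (0.65, array([0.4982, 0.3623, 0.0707]))]
top [174.8915 179.6145] [168.9484 173.3484]
bottle [(0.39, array([0.4882, 0.3572, 0.0018]))]
bottle []
2.5667
```

View pics/wrist1.png

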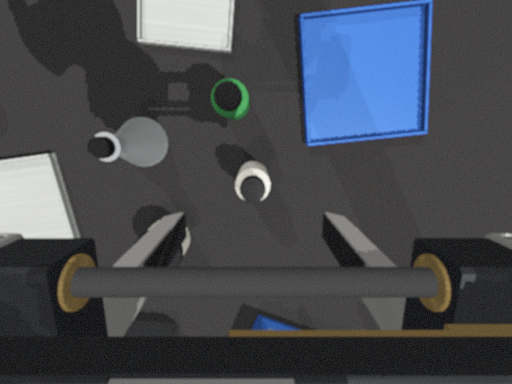

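View pics/scene1.png

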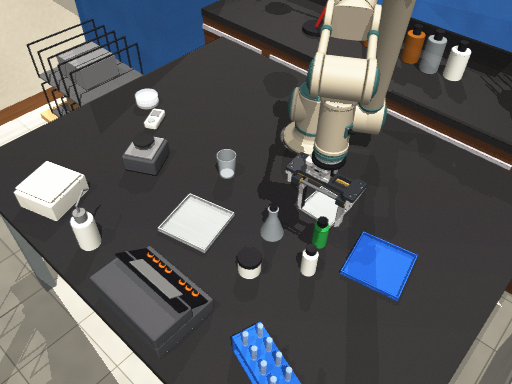

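The wrist view shows the white bottle's cap at (252,189), against a projected (254,186), so the bottle is near (0.487, 0.3555). Both fingers have room, so I'll descend, grip and lift.

Run:
```python
from h import *
r.move_l([0.487,0.3555,0.17],q(95),vel=0.2)
print('guard',r.move_l([0.487,0.3555,0.061],vel=0.12,guard=8))
print(telemetry.current_ee_pos())
f0=np.array(telemetry.current_wrist_force())
gripper_to(0.03,f_grip=35)
print('open',telemetry.current_opening(),telemetry.current_ee_pos())
r.move_l([0.487,0.3555,0.12],vel=0.1)
print(telemetry.current_opening(),np.array(telemetry.current_wrist_force())-f0,telemetry.current_t())
save('scene2',vision.snapshot('scene'));save('wrist2',vision.snapshot('wrist'))
```

```text
guard False
[0.4877 0.3559 0.0619]
open 0.04339978135641208 [0.487  0.3556 0.061 ]
0.04296835225601378 [-0.3661 -0.6743 -1.3819] 5.8
```

View pics/scene2.png

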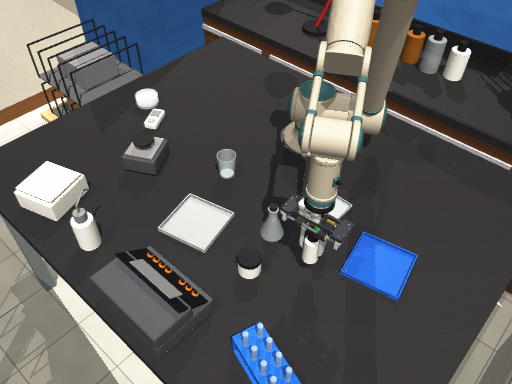

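View pics/wrist2.png

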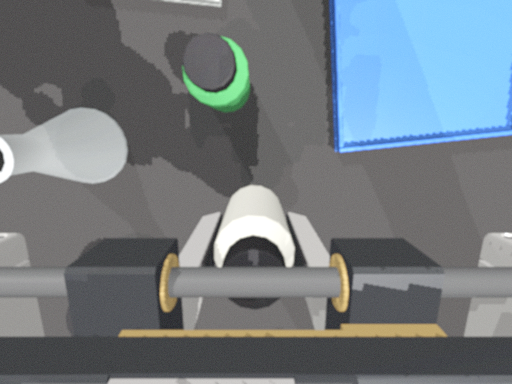

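The bottle is held: the opening is 43 mm and the added load is 1.38 N, which fits 140 g. The scene view shows it upright at (312,248), lifted clear of the bench. Next I'll carry it high over to the pad.

Run:
```python
from h import *
r.move_l([0.487,0.3555,0.27],vel=0.2)
r.move_to([0.505,-0.3395,0.27],q(35))
print(telemetry.current_joints(),telemetry.current_ee_pos(),telemetry.current_opening())
r.move_l([0.505,-0.3395,0.195],vel=0.12)
print(proj([.505,-.3395,.107],'scene'),proj([.505,-.3395,.107],'top'))
for c in ['scene','top','wrist']:
    save(c+'3',vision.snapshot(c))
    for t in ['pad_top','bottle']:
        print(c,t,[(round(d['score'],2),np.round(d['at'],4)) for d in models.mark_of(t,c)])
print(telemetry.current_t(),telemetry.current_wrist_force())
s=cv2.imread('pics/scene3.png')[80:230,70:230]; w=cv2.imread('pics/top0.png')[120:210,340:450]
cv2.imwrite('pics/c3.png',np.hstack([cv2.resize(s,(400,375)),cv2.resize(w,(400,375))]))
```

```text
[-0.7048  0.3087  1.3602  0.0004  1.4727 -1.317 ] [ 0.5055 -0.3386  0.2701] 0.043596226340562864
[143.3624 137.6539] [395.954  163.1058]
scene pad_top [(0.66, array([ 0.5039, -0.3382,  0.1027]))]
scene bottle [(0.94, array([ 0.3842,  0.3234, -0.0001])), (0.52, array([ 0.5044, -0.3393,  0.1363]))]
top pad_top [(0.6, array([ 0.5063, -0.3399,  0.1088]))]
top bottle [(0.6, array([ 0.504 , -0.3405,  0.139 ]))]
wrist pad_top []
wrist bottle [(0.82, array([ 0.5041, -0.3401,  0.1342]))]
10.4917 [-0.3187 -0.0694 -1.06  ]
```

View pics/c3.png

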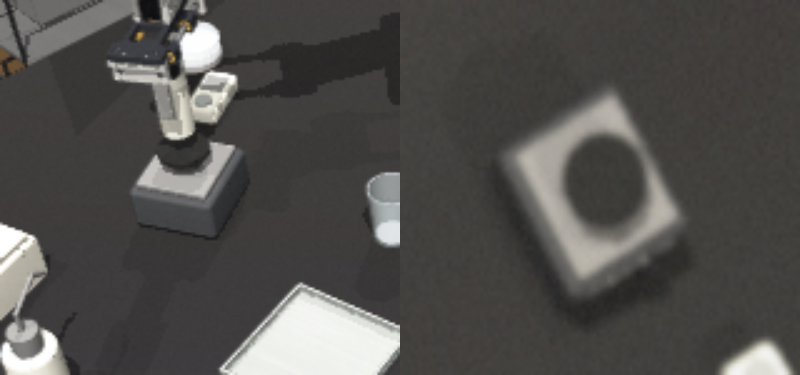

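View pics/wrist3.png

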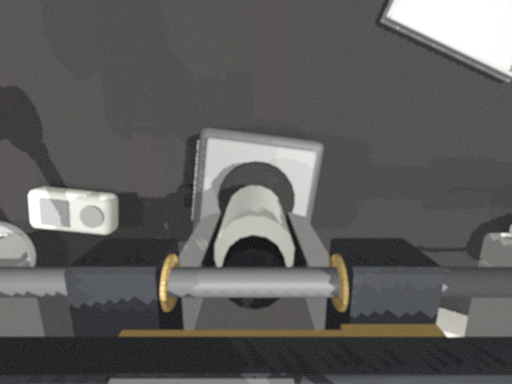

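The bottle hangs centred over the pad: the networks agree within 2–3 mm, and in the crop its base sits directly above the black disc. I expect contact at TCP z of about 0.168 and the pad fully down at about 0.156, so I'll press slowly with a guard.

Run:
```python
from h import *
gripper_to(0.03,f_grip=45)
print(telemetry.current_opening(),telemetry.current_t())
x,y=0.505,-0.3395
print(r.move_l([x,y,0.172],vel=0.06,guard=6),telemetry.current_ee_pos())
f0=np.array(telemetry.current_wrist_force());print(f0)
z=0.170
while z>=0.147:
    g=r.move_l([x,y,z],vel=0.04); 
    f=np.array(telemetry.current_wrist_force())-f0
    print(round(z,4),telemetry.current_ee_pos()[2],f)
    if f[2]>17: break
    z-=0.002 if z>0.16 else 0.001
print(telemetry.current_opening(),telemetry.current_t())
save('scene4',vision.snapshot('scene'))
```

```text
0.042999401085945126 10.7083
False [ 0.5048 -0.3394  0.1715]
[ 0.2015  0.8949 -0.3483]
0.17 0.17013396600667302 [-0.3714 -0.6193 -0.5518]
0.168 0.1680520610996084 [-1.1514 -1.0536 -0.2865]
0.166 0.16651103701411704 [ 0.0595 -0.285   3.3924]
0.164 0.1642865123629621 [-1.2244 -0.5647  3.7921]
0.162 0.16223978425180335 [-0.8937  0.0165  7.0512]
0.16 0.16042520056995896 [-1.9884  0.408   5.3522]
0.159 0.15958583704808513 [-1.4418 -0.1856  7.3273]
0.158 0.15865591695401318 [-1.5615 -0.0544  7.2781]
0.157 0.15779026283555744 [-1.7627  0.1198  7.9881]
0.156 0.15687432885331318 [-1.0744  0.0443  7.7604]
0.155 0.15598134391135204 [-1.9104  0.0203  8.2233]
0.154 0.15589177539676496 [-2.2299  0.6149 12.0597]
0.153 0.15581246181399652 [-2.9708  2.5318 16.5832]
0.152 0.15577423085180522 [-3.755   2.8772 20.7087]
0.043253295793519116 14.7417
```

The force climbs sharply at TCP z of 0.1559, which is the hard stop, after about 12 mm of travel from contact. I'll hold here.

Run:
```python
from h import *
for i in range(5):
    r.hold(0.5); print(telemetry.current_ee_pos(),telemetry.current_wrist_force(),telemetry.current_opening())
print(telemetry.current_t())
s=vision.snapshot('scene'); save('scene5',s)
for t in ['pad_top','bottle']:
    print(t,[(round(d['score'],2),np.round(d['at'],4)) for d in models.mark_of(t,'scene')])
cv2.imwrite('pics/c5.png',cv2.resize(cv2.imread('pics/scene5.png')[60:210,70:230],(640,600)))
```

```text
[ 0.5052 -0.3397  0.1558] [-4.0157  3.4703 20.619 ] 0.04345484962431413
[ 0.5051 -0.3397  0.1558] [-4.5145  4.0172 20.7092] 0.043257604266898696
[ 0.5051 -0.3397  0.1558] [-3.8268  3.9864 20.7538] 0.04341435247950501
[ 0.5052 -0.3397  0.1558] [-4.5266  3.2822 21.1158] 0.04323290886632815
[ 0.5051 -0.3397  0.1558] [-3.2602  2.1109 21.352 ] 0.0433694504561223
17.2917
pad_top [(0.48, array([ 0.5045, -0.3389,  0.0919]))]
bottle [(0.59, array([0.3868, 0.3208, 0.0007])), (0.54, array([ 0.5051, -0.3415,  0.0987]))]
```

View pics/c5.png

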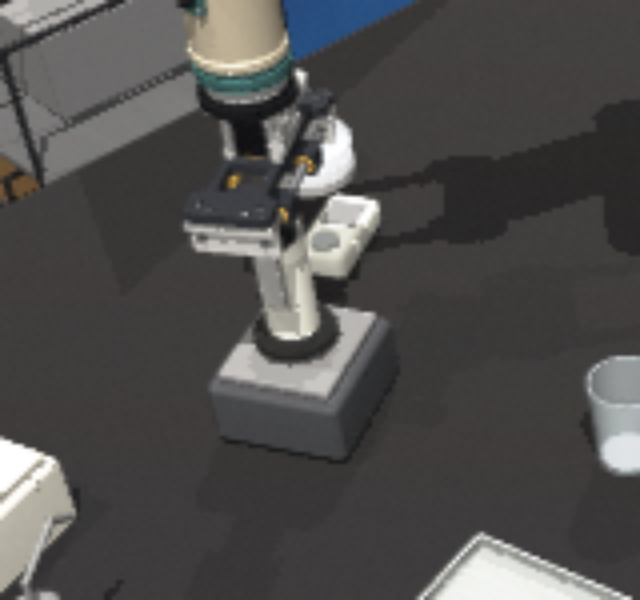

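The picture shows the bottle upright on the depressed pad; the network puts the pad at z of 0.092 and force held near 21 N for over 2.5 s. Now I'll move it to the tray.

Run:
```python
from h import *
r.move_l([0.505,-0.3395,0.25],vel=0.1)
x,y=0.5815,-0.005
r.move_to([x,y,0.25],q(68))
r.move_l([x,y,0.12],vel=0.15)
print(proj([x,y,.004],'scene'),telemetry.current_ee_pos())
for c in ['scene','top']:
    save(c+'6',vision.snapshot(c))
    for t in ['tray_in','bottle','pad_top']:
        print(c,t,[(round(d['score'],2),np.round(d['at'],4)) for d in models.mark_of(t,c)])
r.hold(0.3)
r.move_l([x,y,0.073],vel=0.08); r.hold(0.2)
f0=np.array(telemetry.current_wrist_force())
z=0.071
while z>0.055:
    r.move_l([x,y,z],vel=0.02)
    f=np.array(telemetry.current_wrist_force())-f0
    print(round(z,4),telemetry.current_ee_pos()[2],f)
    if f[2]>4: break
    z-=0.001
print(telemetry.current_opening(),telemetry.current_t())
save('scene7',vision.snapshot('scene'))
cv2.imwrite('pics/c7.png',cv2.resize(cv2.imread('pics/scene7.png')[130:280,130:290],(640,600)))
```

```text
[197.1283 221.7132] [ 0.5823 -0.0054  0.1208]
scene tray_in [(0.74, array([0.2602, 0.2487, 0.0041])), (0.67, array([ 0.5754, -0.0051,  0.0052])), (0.67, array([ 0.5829, -0.0057, -0.0006])), (0.65, array([0.3359, 0.5004, 0.0064]))]
scene bottle [(0.73, array([0.3877, 0.3215, 0.0011])), (0.62, array([ 0.5804, -0.0088,  0.0604])), (0.53, array([ 0.5758, -0.0035,  0.0052]))]
scene pad_top [(0.59, array([ 0.5061, -0.338 ,  0.1057]))]
top tray_in [(0.89, array([0.3353, 0.4984, 0.0024])), (0.69, array([ 0.5789, -0.0088,  0.0067]))]
top bottle [(0.77, array([0.3855, 0.3207, 0.0007])), (0.52, array([ 0.5828, -0.0055,  0.0596]))]
top pad_top [(0.7, array([ 0.5074, -0.3393,  0.1072]))]
0.071 0.07099700116361973 [-0.1083  1.2992  1.0377]
0.07 0.06989256914976355 [-0.1754  0.1448 -0.1214]
0.069 0.0689211834666044 [ 0.6245  0.2543 -0.4334]
0.068 0.06791177711608232 [ 0.8264 -0.3708 -0.5228]
0.067 0.06691748588855839 [-0.992   0.1907  0.1265]
0.066 0.06594562013419514 [ 0.9594 -0.0949 -0.8751]
0.065 0.06497775554906625 [-0.021  -0.5424 -0.2449]
0.064 0.06492050504172953 [-1.3246  0.588   5.5299]
0.04331561463655912 24.5167
```

View pics/c7.png

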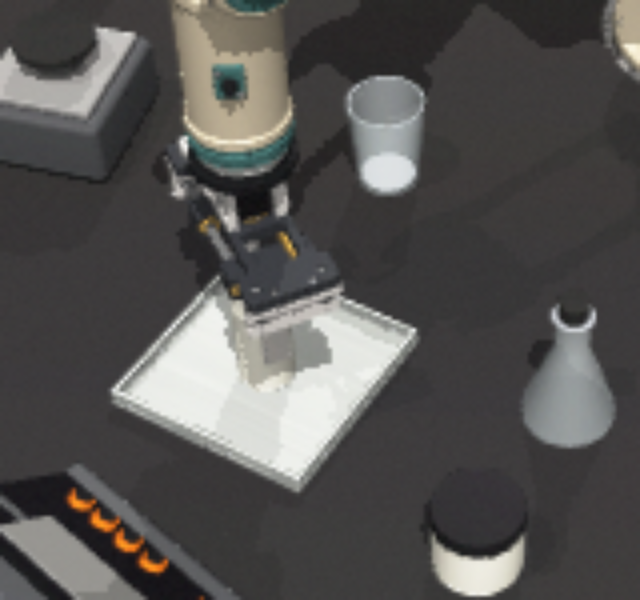

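The bottle touched the tray floor at TCP z of 0.065, as predicted, in the middle of the tray. I'll ease it open, retreat straight up and check.

Run:
```python
from h import *
x,y=0.5815,-0.005
r.move_l([x,y,0.0648],vel=0.02)
gripper_to(0.07); r.hold(0.2)
print(telemetry.current_opening())
r.move_l([x,y,0.26],vel=0.12)
r.move_to([0.42,0.02,0.32],q(68)); r.hold(0.5)
for c in ['scene','top','wrist']:
    save(c+'8',vision.snapshot(c))
    for t in ['tray_in','bottle','pad_top','jar','flask','beaker']:
        print(c,t,[(round(d['score'],2),np.round(d['at'],4)) for d in models.mark_of(t,c)])
print(telemetry.current_t(),telemetry.current_wrist_force())
cv2.imwrite('pics/c8.png',cv2.resize(cv2.imread('pics/scene8.png')[100:300,110:350],(720,600)))
```

```text
0.07031170655111339
scene tray_in [(0.87, array([ 0.5746, -0.0031,  0.0046])), (0.82, array([0.3357, 0.4994, 0.0051])), (0.76, array([0.2588, 0.2516, 0.0022]))]
scene bottle [(0.93, array([ 0.5811, -0.0064,  0.0075])), (0.91, array([0.3852, 0.32  , 0.0004]))]
scene pad_top [(0.84, array([ 0.5086, -0.3346,  0.1063]))]
scene jar [(0.88, array([0.6017, 0.2285, 0.0006])), (0.54, array([ 0.5026, -0.3366,  0.001 ]))]
scene flask [(0.93, array([ 0.4512,  0.1917, -0.0002]))]
scene beaker [(0.93, array([ 0.3569, -0.0947, -0.0034])), (0.54, array([ 0.4479,  0.1889, -0.0024]))]
top tray_in [(0.77, array([0.337 , 0.4978, 0.0006])), (0.6, array([0.2535, 0.2483, 0.0012]))]
top bottle [(0.66, array([0.3841, 0.3198, 0.0017]))]
top pad_top [(0.66, array([ 0.5062, -0.339 ,  0.1069]))]
top jar [(0.96, array([ 0.5998,  0.2317, -0.0034]))]
top flask [(0.86, array([0.4503, 0.19  , 0.0014]))]
top beaker [(0.49, array([ 0.3579, -0.0896,  0.0029]))]
wrist tray_in [(0.84, array([ 0.5813, -0.007 ,  0.0059])), (0.84, array([ 0.2572,  0.2483, -0.0003]))]
wrist bottle [(0.67, array([0.3909, 0.3193, 0.0027])), (0.56, array([ 0.5846, -0.0062,  0.0078]))]
wrist pad_top []
wrist jar [(0.78, array([0.5984, 0.2311, 0.0017]))]
wrist flask [(0.82, array([0.45  , 0.1929, 0.0014]))]
wrist beaker [(0.71, array([ 0.3647, -0.09  , -0.0011]))]
29.6833 [-0.5444  0.706  -0.0024]
```

View pics/c8.png

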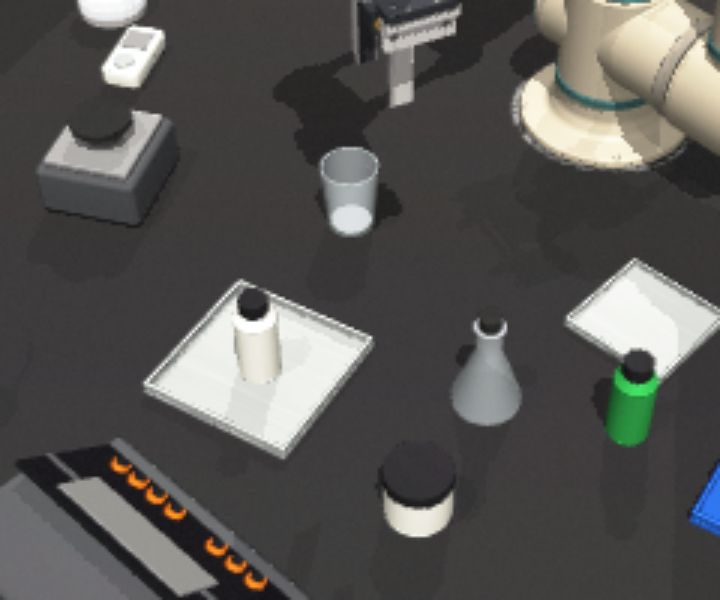

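The crop shows the white bottle standing upright in the middle of the larger white tray (crop pixel 258,340), the pad up again, the other containers unmoved and the gripper clear of everything.

```bash
python3 -c "
from h import *
print(r.sign_off(),telemetry.current_t())"
```

```text
the job is handed in; nothing more can be done
the job is handed in; nothing more can be done
```

I pressed the white bottle, upright, onto the middle of the mixer pad and held it down, then stood it in the larger white tray and handed the job in. The clock read 29.7 s at my last check, against the 56 s limit.

- **Pressing:** the pad went about 12 mm down to its hard stop and I held about 21 N there for over 2.5 s. The network read the pad at z = 0.092 m, against an expected 0.095 m. The bottle was within about 3 mm of the pad's centre and did not slip in the grip.
- **Placing:** the bottle touched the tray floor at the predicted height, and I eased the load off before opening the fingers. The last pictures show it upright at about (0.582, -0.006), within about 8 mm of the tray's centre.
- **Other things:** the pad is back up at z of about 0.107 m. The jar, flask and beaker read the same as at the start within network error, and the gripper is clear of everything.
- **Checks that disagreed:** the last scene and wrist readings put the bottle's base at z = 0.0075–0.008 m, against the tray floor at 0.004 m. That is within the network's 4 mm error and does not match the contact height, so I take it as noise. In the last top view the network did not report the bottle or the tray holding it.

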